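Free a jammed bottle queue and close up the row

ROBOT

A 6-joint arm with a two-finger parallel gripper is mounted at the origin on a cart in front of the work surface, level with it; the furniture and walls round the work are solid. World frame = base frame: x ahead of the robot, y to its left, z up, the work surface at z = 0. Lengths are in m, angles in rad, forces in N, time in s.
With the tool pointing down it reaches from about 0.425 to 1.125 m from the base axis. Payload 14.9 kg.
Tool frame: the origin (TCP) lies midway between the tips of the shut fingers; the grasp point (between the pads) lies 19 mm behind it (manip.tcp_to_grasp is the distance from the TCP to the grasp point, in m); z points along the fingers, y is the line along which they close (so a half turn about z gives the same grasp; the last joint's range is limited). The gripper opens to 91 mm and grips with 3 to 60 N. Pads are 32 mm wide; open, the fingers measure 118 mm over their backs; the gripper's body (76 mm by 178 mm) begins 60 mm behind the grasp point.
Start: joints at [-1.364, 0.379, 1.734, -0, 1.028, -0.033], TCP at [0.166, -0.68, 0.214] pointing down, gripper open.
Joint ranges: [-2.77, 2.77], [-0.74, 2.19], [0, 2.66], [-1.06, 4.2], [0.31, 2.87], [-3.08, 3.08]. Speed limits (rad/s): [1.89, 1.89, 2.39, 3.14, 3.14, 3.14].

INTERFACE

Orientations are given as a unit quaternion [w, x, y, z].
In Python, from rig import manip gives the robot as it stands.
- The arm moves only by the shell command python3 inch.py 'ROWS'. ROWS is rows parted by semicolons, their numbers by spaces, 1 to 20 of them, each of 5 numbers: the opening from 0.0 (shut) to 1.0 (fully open), then dx, dy, dz in m, then a turn about the tool's z in rad; each row shifts and turns the commanded pose from where the row before left it, along the tool's axes as they then stand; what a row does not reach is not made up. A row lasts 1/12 s, in which the tool goes at most 0.0417 m and 0.125 rad, less where a joint would pass 70% of its speed; a pose out of reach is approached as far as the arm can. The fingers move at their own pace and stop on an object; the grip force is fixed at half the most. Time passes only in rows, so rows that do not move let the fingers close. It prints the time, the measured TCP pose, the force, the opening and the grip force at its end.
- manip.sense(): the state, without advancing time (a new reading comes with each control period).
- manip.get_image(name): name is "side" or "top" or "wrist"; returns a dict with "pixels" (480x640x3 uint8, red, green, blue), "K" (3x3 intrinsics, pixels), "R" (3x3) and "t" (3): a world point X has camera coordinates R X + t. Camera axes: x right, y down, z forward; pixel columns grow to the right and rows downward; lengths in m; the calibration is good to about 2 mm. A picture is of the moment at which its call begins. There is no depth.
- manip.close_job(): hands the job in; it is judged then, once.
The state is a dict: "time": time; "joint_positions": joint angles; "qd": joint speeds; "effort": joint torques, N m; "position": TCP position; "ee_rot": TCP orientation; "force": force on the tool from outside, world axes, zero at the start; "ft_torque": the same for the moment, N m; "grip_width": opening from 0.0 (shut) to 1.0 (fully open); "grasp_force": force on a finger pad.
Only numpy, scipy, OpenCV 4.12 (cv2) and the standard library are available. Lean on these libraries where they do the work, as an engineer would, in place of code of your own. Each camera call takes 0.05 s, during which the arm holds its last target. There are 200 camera calls.

TASK

The bottle queue tray has jammed: a stray bottle from the side lane has wedged itself beside the first bottle of the row, at the mouth of the narrow lane. Nudge the stray back into the side lane, clear of the row, then slide the pusher forward until the three bottles of the row stand closed up and snug against the end stop. Feel for the stop and press gently, as the bottles are glass; leave the pusher up against the last bottle, every bottle standing, and the things around the tray where they are.

Things in the scene. Friction and masses are not known exactly. Their poses are not given: they have to be found in the camera images.
- queue_tray: queue tray fixed on the worktop: white deck 370 x 182 mm, upper face 10 mm above the worktop. Origin at worktop height below the line of the row (tray y = 0); +x is the feed direction from pusher to end stop, +y points to the pusher's guide bar, z up. Guide rods 8 mm thick, centred 26 and topping out 30 mm above the worktop; fingertips higher than that pass over them.
- lane_mouth (a point): mouth of the narrow single-file lane, on the row's line at rod height, tray x = 80 mm. From here to the stop the rods run at tray y = +28 and -28 mm (48 mm clear). The +28 rod is straight along the whole tray; the -28 rod leads in gently from tray (70, -36) to (105, -28) mm and backwards from there flares outwards at 40 degrees to the row's line.
- flare_end (a point): on the rod's centre, end of the flare (tray x = -11, y = -104 mm); from here the rod runs straight back as the outer edge of the side lane. The side lane is the deck between this rod and the divider; a bottle there is clear of the row when its centre is more than 47 mm beside the row's line.
- divider_end (a point): on the rod's centre, front end of the divider rod between row and side lane (tray x = -12, y = -28 mm); the divider runs straight back from here. Between this point and the lane mouth, row and side lane merge.
- bottle_first: front bottle of the row, standing at the divider's front end: small sample bottle of glass, white with a screw cap, 44 mm in diameter, 82 mm tall (straight round body up to 70 mm, cap 29 mm wide), 0.08 to 0.17 kg; origin at the centre of its underside, z up. More than 18 N on any of the bottles is too much.
- bottle_second: second bottle of the row, a few mm behind the first. Same kind, size and axes as bottle_first.
- bottle_third: third and last bottle of the row, nearest the pusher. Same kind, size and axes.
- bottle_stray: the blocking bottle, same kind and size: about 31 mm ahead of the first and 34 mm to its -y side, between it and the flared rod. When the row is pushed it is pinched between them and locks within some 15 mm. The way out is back along the flared rod, tray direction (-0.77, -0.64), about 30 mm; pushed straight back it meets the first bottle.
- bottle_waiting: another such bottle waiting further back in the side lane; no part in the work, it must stay standing.
- pusher: hand pusher of the row: white V-shaped face 44 mm wide, 26 to 68 mm above the worktop. Origin at the bottom of the V, at worktop height, axes as the tray's; a bottle seated in the V has its centre 24 mm ahead of it. Slides along tray x on a guide bar against about 2 N of drag and stays where left; starts 1 to 17 mm short of the third bottle. Feeding the free row takes about 4 to 9 N.
- pusher_grip (a point): middle of the pusher's upright black grip post, 80 mm above the worktop: 18 mm in diameter (21 mm at its head and foot), from 36 to 106 mm above the worktop, 26 mm behind the pusher's origin on the row's line. It may be pushed from behind or gripped.
- stop_bracket: foot of the end stop on the deck at the lane's end (tray x = 168 mm, y = 0). A rubber-faced upright stop plate, 38 mm wide, up to 60 mm above the worktop, is clamped in its slot; the face that the first bottle must meet lies about 18 mm nearer the pusher than this point, give or take 12 mm: it is set by hand and not measured, so see or feel it. The clamp holds.
- hex_key: bystander: 72 mm hex key lying on the worktop; origin at the centre of its underside. Leave it alone.
- timer: bystander: bench timer, 65 x 65 x 21 mm lying on the worktop; origin at the centre of its underside. Leave it alone.
- notebook: bystander: notebook, 288 x 180 x 17 mm lying on the worktop; origin at the centre of its underside. Leave it alone.
- pen: bystander: pen, 143 mm lying on the worktop; origin at the centre of its underside. Leave it alone.
- calculator: bystander: calculator, 118 x 68 x 13 mm lying on the worktop; origin at the centre of its underside. Leave it alone.
- petri_dish: bystander: petri dish, 60 mm wide, 14 mm high lying on the worktop; origin at the centre of its underside. Leave it alone.

How it is judged:
By the outcome, as a careful person would: the job done as asked, in the order asked, and still so for the second after the job is handed in, with the robot touching nothing.
It also fails if it takes over 43 s, if anything falls off the work surface, if the arm or the gripper's body presses on something with over 40 N, if the wrist force passes 120 N, or if a joint passes its speed limit or range.

## Working session

There is one attempt and no reset: what is moved stays moved. The work goes in short steps, Python scripts to look and compute and a shell command to move; the robot and the scene stay as the last step left them, time stands still between calls to the robot, and variables do not carry over. Pictures are saved under pics/ and viewed, at most 10 in all, crops included, and the job is handed in when it is done.

```bash
ls; mkdir -p pics; python3 - <<'E'
from rig import manip
import cv2
s=manip.sense()
print({k:s[k] for k in("time","position","ee_rot","force","grip_width")})
for n in("top","side"):
    d=manip.get_image(n);cv2.imwrite(f"pics/{n}0.png",d["pixels"][:,:,::-1]);print(n,d["K"].tolist(),d["R"].round(4).tolist(),d["t"])
E
```

```text
inch.py
pics
rig.py
{'time': 0.0, 'position': array([ 0.16614879, -0.67958898,  0.21326291]), 'ee_rot': array([-5.45791246e-04,  9.92822049e-01,  1.19599655e-01, -5.36662580e-05]), 'force': array([-0.19183624,  0.22510571,  0.19739654]), 'grip_width': 0.9989745431179244}
top [[607.3709663043987, 0.0, 324.97408212854936], [0.0, 607.3709663043987, 224.86206548122567], [0.0, 0.0, 1.0]] [[-0.0051, -0.9999, -0.0094], [-0.8462, 0.0093, -0.5328], [0.5328, 0.0053, -0.8462]] [-0.02762895  0.49775995  1.6067102 ]
side [[503.2658846010329, 0.0, 320.05425088263735], [0.0, 503.2658846010329, 243.85245198849157], [0.0, 0.0, 1.0]] [[0.9742, -0.2255, 0.0114], [-0.0939, -0.4507, -0.8877], [0.2053, 0.8637, -0.4602]] [-0.52114917  0.10932588  1.41052573]
```

View pics/top0.png

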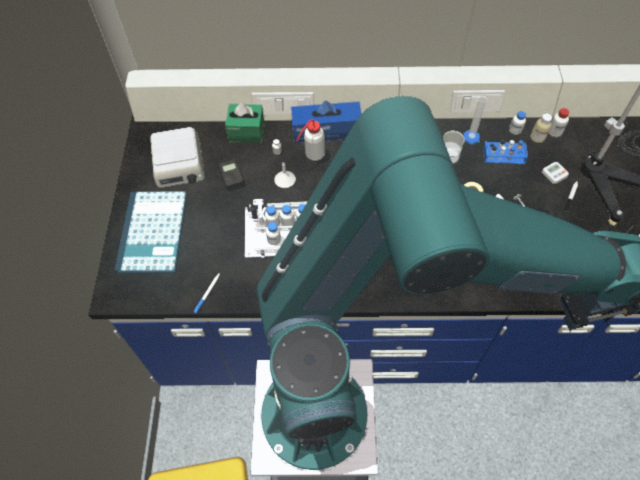

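View pics/side0.png

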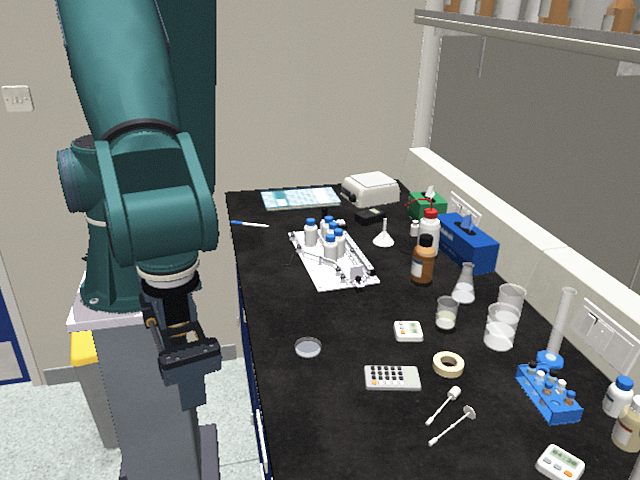

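The top view shows the tray's left part around (245-310, 200-255), with the arm hiding the rest. The side view shows all of it around (290-378, 215-290). I'll crop and enlarge both.

```bash
python3 - <<'E'
import cv2,numpy as np
a=cv2.imread("pics/side0.png")[205:295,280:390]
b=cv2.imread("pics/top0.png")[190:270,235:335]
a=cv2.resize(a,None,fx=7,fy=6.6667,interpolation=cv2.INTER_CUBIC)
cv2.imwrite("pics/side0c.png",a)
E
cat > h.py <<'E'
import numpy as np,cv2
def ray(d,u,v,z):
    K,R,t=map(np.array,(d["K"],d["R"],d["t"]))
    c=-R.T@t; r=R.T@np.linalg.inv(K)@[u,v,1.]
    return (c+r*(z-c[2])/r[2]).round(4)
def proj(d,X):
    p=np.array(d["K"])@(np.array(d["R"])@np.array(X)+np.array(d["t"])); return (p[:2]/p[2]).round(1)
E
python3 - <<'E'
from rig import manip
from h import *
d=manip.get_image("top")
for u,v in((246,205),(246,256)): print(ray(d,u,v,.01))
d=manip.get_image("side")
for u,v in((290,233),(340,225),(378,283),(327,290)): print(ray(d,u,v,.01))
E
```

```text
[0.6598 0.2226 0.01  ]
[0.4721 0.2106 0.01  ]
[0.4789 0.2034 0.01  ]
[0.6589 0.2302 0.01  ]
[ 0.6644 -0.1582  0.01  ]
[ 0.5164 -0.1636  0.01  ]
```

View pics/side0c.png

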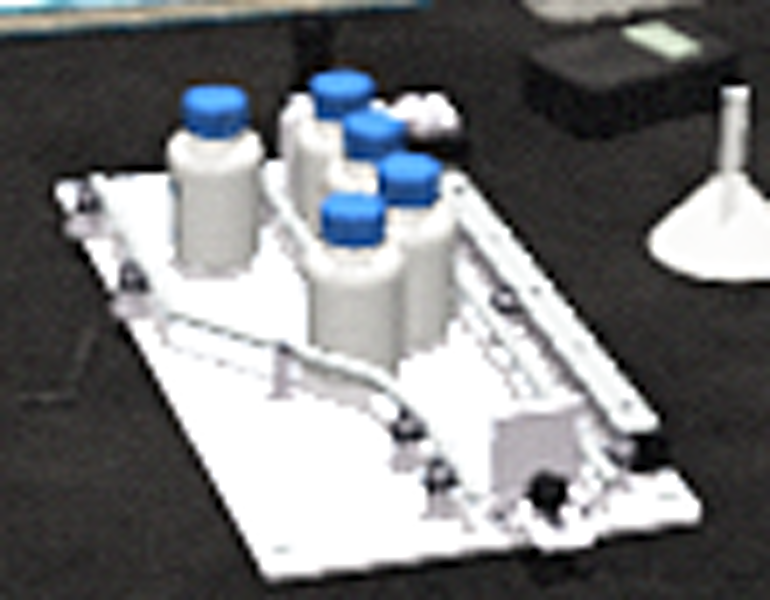

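The enlarged crop shows the caps: stray (352,205), first (411,162), second (374,120), third (343,80) and waiting (216,95). The stop plate is at about (535,440), and the deck corners are (60,185), (265,578) and (700,515). The row runs roughly along world -y.

```bash
python3 - <<'E'
from rig import manip
from h import *
d=manip.get_image("side")
def c(x,y,z): return ray(d,279.93+x/7,204.93+y/6.6667,z)
for n,x,y,z in(("BL",60,185,.01),("FL",265,570,.01),("FR",700,512,.01),("stray",352,203,.082),("first",410,162,.082),("second",374,119,.082),("third",343,80,.082),("wait",215,95,.082),("flareend",160,312,.026),("platetopL",494,415,.06),("platetopR",580,403,.06),("gripL",425,105,.1)): print(n,c(x,y,z))
d=manip.get_image("wrist"); s=manip.sense()
print(d["R"].round(3).tolist(),(-d["R"].T@d["t"]-s["position"]).round(3),d["K"][0][0],s["time"])
E
```

```text
BL [0.4745 0.2068 0.01  ]
FL [ 0.4914 -0.1605  0.01  ]
FR [ 0.6719 -0.1529  0.01  ]
stray [0.5695 0.0186 0.082 ]
first [0.6047 0.0546 0.082 ]
second [0.6009 0.1031 0.082 ]
third [0.5979 0.1492 0.082 ]
wait [0.5365 0.1441 0.082 ]
flareend [0.4891 0.0363 0.026 ]
platetopL [ 0.5876 -0.1403  0.06  ]
platetopR [ 0.6237 -0.1377  0.06  ]
gripL [0.6168 0.0761 0.1   ]
[[0.237, -0.972, 0.0], [-0.93, -0.227, 0.289], [-0.281, -0.069, -0.957]] [0.08 0.02 0.17] 415.9266964754508 0.3
```

```bash
python3 inch.py '0 .0285 -.0268 -.0026 0;0 .0285 -.0268 -.0026 0;0 .0285 -.0268 -.0026 0;0 .0285 -.0268 -.0026 0;0 .0285 -.0268 -.0026 0;0 .0285 -.0268 -.0026 0;0 .0285 -.0268 -.0026 0;0 .0285 -.0268 -.0026 0;0 .0285 -.0268 -.0026 0;0 .0285 -.0268 -.0026 0;0 .0285 -.0268 -.0026 0;0 .0285 -.0268 -.0026 0;0 .0285 -.0268 -.0026 0;0 .0285 -.0268 -.0026 0;0 .0285 -.0268 -.0026 0;0 .0285 -.0268 -.0026 0;0 .0285 -.0268 -.0026 0;0 .0285 -.0268 -.0026 0;0 0 0 0 0;0 0 0 0 0'
python3 - <<'E'
from rig import manip
import cv2
s=manip.sense()
print(s["joint_positions"].round(3))
d=manip.get_image("wrist")
cv2.imwrite("pics/w1.png",d["pixels"][:,:,::-1])
import pickle;pickle.dump(d,open("w1.pkl","wb"))
E
```

```text
time: 1.97
position: [0.5507, -0.0881, 0.2607]
ee_rot: [0.0, 0.993, 0.121, 0.0]
force: [-1.4, 0.3, -0.1]
grip_width: 0.01
grasp_force: 0.0
[-0.2    0.098  1.994 -0.     1.049  1.128]
```

View pics/w1.png

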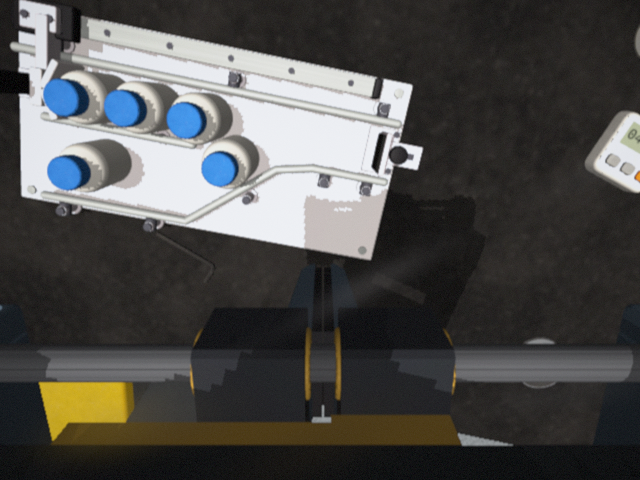

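The wrist view shows cap tops at third (64,98), second (125,108), first (187,119), stray (219,169) and waiting (69,173). Also visible are the deck corners (412,85), (371,259) and (22,196), the flare end (187,218), the divider end (197,144), the stop plate top (380,153) and the hex key near (190,250).

```bash
python3 - <<'E'
import pickle
from h import *
d=pickle.load(open("w1.pkl","rb"))
P={n:ray(d,u,v,z) for n,u,v,z in(("FR",412,85,.01),("FL",371,259,.01),("BL",22,196,.01),("third",64,98,.092),("second",125,108,.092),("first",187,119,.092),("stray",219,169,.092),("wait",69,173,.092),("flare",187,218,.026),("div",197,145,.026),("rod0",13,46,.026),("rod1",398,124,.026),("plate",380,153,.06),("knob",420,157,.02))}
r=P["rod1"]-P["rod0"];ex=r[:2]/np.hypot(*r[:2]);ey=np.array([-ex[1],ex[0]])
o1=P["div"][:2]+.012*ex+.028*ey; o2=P["flare"][:2]+.011*ex+.104*ey
print("ex",ex,"o",o1,o2); o=(o1+o2)/2
for n,p in P.items(): print(n,p,((p[:2]-o)@ex).round(4),((p[:2]-o)@ey).round(4))
E
```

```text
ex [ 0.05054318 -0.99872188] o [0.59917073 0.02973055] [0.60132305 0.03317055]
FR [ 0.673  -0.1457  0.01  ] 0.1806 0.0637
FL [ 0.4938 -0.1558  0.01  ] 0.1816 -0.1158
BL [0.4742 0.211  0.01  ] -0.1857 -0.1168
third [0.5912 0.1281 0.092 ] -0.097 -0.0042
second [0.595  0.0815 0.092 ] -0.0503 -0.0027
first [0.5984 0.0334 0.092 ] -0.002 -0.0017
stray [0.5658 0.0023 0.092 ] 0.0274 -0.0359
wait [0.5333 0.1203 0.092 ] -0.0921 -0.0624
flare [0.4969 0.0389 0.026 ] -0.0127 -0.1028
div [0.5706 0.0403 0.026 ] -0.0103 -0.0292
rod0 [0.6173 0.2133 0.026 ] -0.1808 0.0262
rod1 [ 0.6352 -0.1404  0.026 ] 0.1734 0.0262
plate [ 0.6074 -0.1261  0.06  ] 0.1577 -0.0008
knob [ 0.6106 -0.1714  0.02  ] 0.2031 0.0001
```

```bash
python3 inch.py '0 0 0 0 -.125;0 0 0 0 -.125;0 0 0 0 -.125;0 0 0 0 -.125;0 .0362 -.0044 0 0;0 .0362 -.0044 0 0;0 0 0 .036 0;0 0 0 .036 0;0 0 0 .036 0;0 0 0 .036 0;0 0 0 .036 0;0 0 0 .027 0;0 0 0 .01 0;0 0 0 0 0;0 0 0 0 0'
python3 - <<'E'
from rig import manip
import cv2,pickle
d=manip.get_image("wrist")
cv2.imwrite("pics/w2.png",d["pixels"][:,:,::-1])
E
```

```text
time: 3.27
position: [0.5978, -0.035, 0.0445]
ee_rot: [0.0, 0.933, 0.361, 0.0]
force: [0.9, -0.2, 0.2]
grip_width: 0.004
grasp_force: 0.0
```

View pics/w2.png

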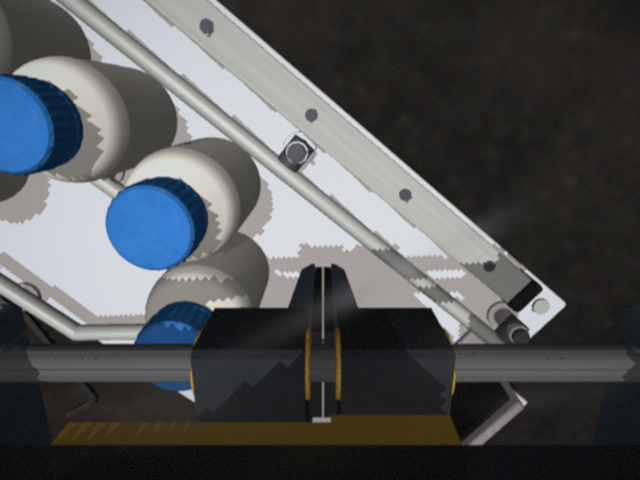

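The closed fingers (tip at 322,268) stand clear of the stray (cap 178,345) and the first bottle (cap 155,222), on the stray's front side. I'll nudge along tool -y.

```bash
python3 inch.py '0 0 -.004 0 0;0 0 -.004 0 0;0 0 -.004 0 0;0 0 -.004 0 0;0 0 -.003 0 0;0 0 -.003 0 0;0 0 -.003 0 0;0 0 -.003 0 0'
python3 inch.py '0 0 -.003 0 0;0 0 -.003 0 0;0 0 -.003 0 0;0 0 -.003 0 0;0 0 -.003 0 0;0 0 -.003 0 0;0 0 -.002 0 0;0 0 0 0 0'
python3 - <<'E'
from rig import manip
import cv2
d=manip.get_image("side")
cv2.imwrite("pics/s3.png",cv2.resize(d["pixels"][205:295,280:390,::-1],None,fx=7,fy=6.6667,interpolation=cv2.INTER_CUBIC))
E
```

```text
time: 3.98
position: [0.5786, -0.0133, 0.0438]
ee_rot: [0.0, 0.932, 0.362, 0.0]
force: [0.7, -1.0, 1.3]
grip_width: 0.002
grasp_force: 0.7
time: 4.65
position: [0.5648, 0.0015, 0.0437]
ee_rot: [-0.0, 0.932, 0.362, -0.0]
force: [-0.0, -0.0, -0.4]
grip_width: 0.004
grasp_force: 0.2
```

View pics/s3.png

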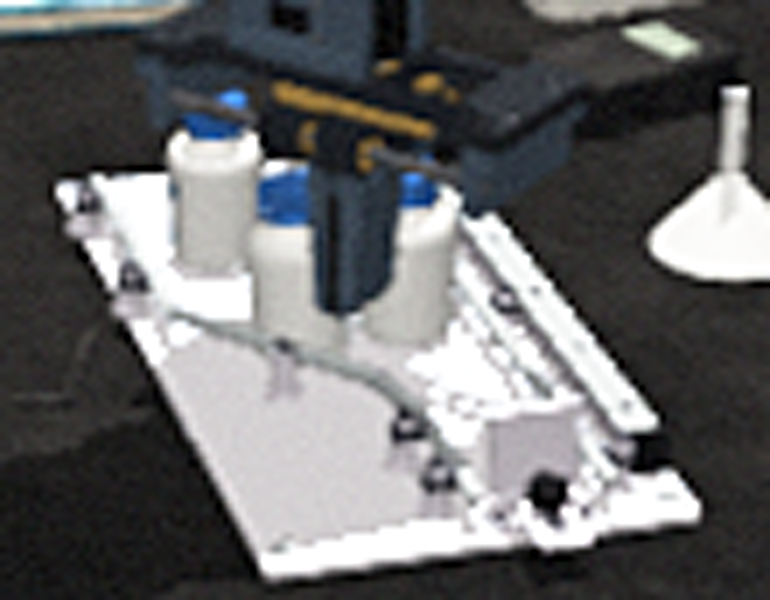

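The stray has moved back along the flared rod, with its cap now near (290,195) and touching the fingertips. That puts it at about tray (0,-57) mm, clear of the row, and every bottle is standing. Next I'll retreat, lift, turn and go behind the pusher.

```bash
python3 inch.py '0 0 .005 0 0;0 0 .01 0 0;0 0 0 -.039 0;0 0 0 -.039 0;0 0 0 -.039 0;0 0 0 -.039 0;0 0 0 0 .115;0 0 0 0 .115;0 0 0 0 .115;0 0 0 0 .115;0 0 0 0 .115;0 0 0 0 .115;0 .0037 -.0362 0 0;0 .0037 -.0362 0 0;0 .0037 -.0362 0 0;0 .0037 -.0362 0 0;0 .0037 -.0362 0 0;0 .0037 -.0362 0 0;0 .0037 -.0362 0 0;0 0 0 0 0'
python3 - <<'E'
from rig import manip
import cv2,pickle
d=manip.get_image("wrist");pickle.dump(d,open("w4.pkl","wb"))
cv2.imwrite("pics/w4.png",d["pixels"][:,:,::-1])
E
```

```text
time: 6.37
position: [0.5895, 0.249, 0.2]
ee_rot: [-0.001, 1.0, 0.026, 0.001]
force: [-1.1, -0.3, -0.4]
grip_width: 0.002
grasp_force: 0.0
```

View pics/w4.png

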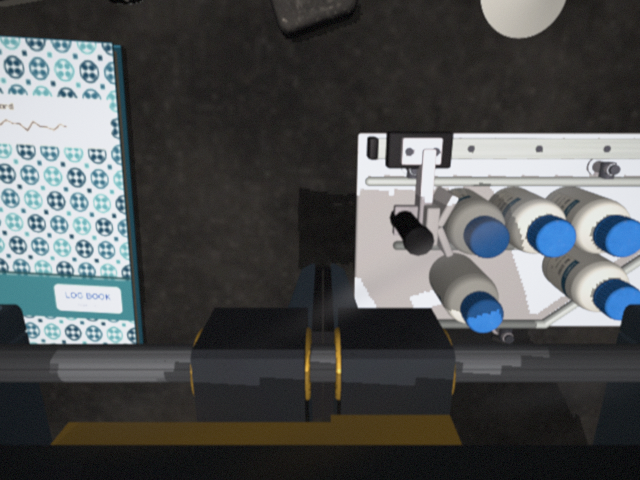

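The post's head is at (418,240). The caps are third (487,236), second (551,237), first (616,236), stray (621,299) and waiting (483,312), all upright.

```bash
python3 - <<'E'
import pickle
from h import *
d=pickle.load(open("w4.pkl","rb"))
ex=np.array([.0505,-.9987]);ey=np.array([.9987,.0505]);o=np.array([.6002,.0315])
for n,u,v,z in(("post",418,240,.106),("third",487,236,.092),("second",551,237,.092),("first",616,236,.092),("stray",621,299,.092),("wait",483,312,.092)):
    p=ray(d,u,v,z);print(n,p,((p[:2]-o)@ex).round(4),((p[:2]-o)@ey).round(4))
E
```

```text
post [0.5923 0.1859 0.106 ] -0.1546 -0.0001
third [0.5935 0.1345 0.092 ] -0.1032 -0.0015
second [0.5951 0.0896 0.092 ] -0.0583 -0.0022
first [0.5982 0.0444 0.092 ] -0.013 -0.0013
stray [0.5508 0.0285 0.092 ] 0.0005 -0.0495
wait [0.535  0.1277 0.092 ] -0.0994 -0.0603
```

The stray's clearance matters, so I'll refine it by fitting cap-cylinder silhouettes to the blue blobs.

```bash
cat > fit.py <<'E'
import pickle,sys
from h import *
from scipy.optimize import least_squares
ex=np.array([.0505,-.9987]);ey=np.array([.9987,.0505]);o=np.array([.6002,.0315])
def caps(d,far=.35):
    im=d["pixels"].astype(int);m=((im[...,2]>im[...,0]+50)&(im[...,2]>im[...,1]+25)).astype(np.uint8)
    n,l,st,ce=cv2.connectedComponentsWithStats(m)
    a=np.linspace(0,2*np.pi,40)
    for i in range(1,n):
        if st[i,4]<25: continue
        x,y,w,h=st[i,:4]
        edge=x==0 or y==0 or x+w>=640 or y+h>=480
        def hull(p):
            pts=np.array([proj(d,[p[0]+.0145*np.cos(t),p[1]+.0145*np.sin(t),z]) for t in a for z in(.081,.092)],np.float32)
            return cv2.convexHull(pts)
        def f(p):
            mo=cv2.moments(hull(p));return [mo["m10"]/mo["m00"]-ce[i][0],mo["m01"]/mo["m00"]-ce[i][1]]
        p0=ray(d,*ce[i],.088)[:2]
        if np.hypot(*(p0-[.57,.05]))>far: continue
        p=least_squares(f,p0,x_scale=.001,diff_step=.002).x
        print(ce[i].round(1),"area",st[i,4],"model",round(cv2.contourArea(hull(p))),"edge" if edge else "","tray mm",(1000*np.array([(p-o)@ex,(p-o)@ey])).round(1))
E
python3 - <<'E'
from fit import *
from rig import manip
caps(pickle.load(open("w1.pkl","rb")));print();caps(pickle.load(open("w4.pkl","rb")))
for n in("top","side"): print(n);caps(manip.get_image(n))
E
```

```text
[61.7 97. ] area 1143 model 1447  tray mm [-101.5   -4.4]
[122.6 107.8] area 1138 model 1342  tray mm [-54.1  -3.4]
[184.6 119.9] area 1087 model 1238  tray mm [-5.1 -3.3]
[218.7 168.7] area 979 model 1105  tray mm [ 26.2 -36.7]
[ 65.4 172.1] area 1032 model 1259  tray mm [-97.7 -63.6]

[551.7 236. ] area 1532 model 1631  tray mm [-55.1  -3.1]
[618.1 235.7] area 1528 model 1722 edge tray mm [-7.9 -2.8]
[489.3 239.2] area 1108 model 1544  tray mm [-99.3  -5.5]
[615.8 297.8] area 1257 model 1554 edge tray mm [  0.4 -51.2]
[482.3 312.7] area 1255 model 1384  tray mm [-97.7 -63.5]
top
[302.6 209.4] area 38 model 79  tray mm [ -5.8 -10.2]
[305.8 221.6] area 72 model 80  tray mm [  2.2 -54.6]
[272.1 226.5] area 65 model 81  tray mm [-98.8 -65.8]
side
[333.  225.6] area 186 model 60  tray mm [-43.2  -5.7]
[310.2 221.4] area 67 model 58  tray mm [-90.3 -66.3]
[236.1 222. ] area 44 model 59  tray mm [-144.2 -291.2]
[322.6 234.7] area 70 model 65  tray mm [ 13.2 -55.6]
```

The stray measures about 48-52 mm off the row's line, which is too thin a margin. I'll go back and nudge it about 11 mm further.

```bash
python3 inch.py '0 -.0037 .0362 0 0;0 -.0037 .0362 0 0;0 -.0037 .0362 0 0;0 -.0037 .0362 0 0;0 -.0037 .0362 0 0;0 -.0037 .0362 0 0;0 -.0037 .0362 0 0;0 0 0 0 -.115;0 0 0 0 -.115;0 0 0 0 -.115;0 0 0 0 -.115;0 0 0 0 -.115;0 0 0 0 -.115;0 0 0 .039 0;0 0 0 .039 0;0 0 0 .039 0;0 0 0 .037 0;0 0 0 0 0'

```

```text
time: 8.02
position: [0.5708, -0.0111, 0.0397]
ee_rot: [-0.002, 0.933, 0.361, -0.004]
force: [-2.2, -0.1, -1.1]
grip_width: 0.005
grasp_force: 0.0
```

```bash
python3 inch.py '0 .0015 -.003 0 0;0 .0015 -.003 0 0;0 0 -.003 0 0;0 0 -.003 0 0;0 0 -.003 0 0;0 0 -.003 0 0;0 0 -.002 0 0;0 0 -.002 0 0;0 0 -.002 0 0;0 0 0 0 0'
python3 inch.py '0 0 .006 0 0;0 0 .01 0 0;0 0 0 -.039 0;0 0 0 -.039 0;0 0 0 -.039 0;0 0 0 -.039 0;0 0 0 0 .115;0 0 0 0 .115;0 0 0 0 .115;0 0 0 0 .115;0 0 0 0 .115;0 0 0 0 .115;0 0 0 0 0'
python3 - <<'E'
from fit import *
from rig import manip
for n in("wrist","top","side"): print(n);d=manip.get_image(n);caps(d);pickle.dump(d,open(n+"5.pkl","wb"))
E
```

```text
time: 8.85
position: [0.5611, 0.0101, 0.0457]
ee_rot: [-0.0, 0.932, 0.362, -0.0]
force: [-0.3, -0.4, 1.1]
grip_width: 0.006
grasp_force: 0.3
time: 9.93
position: [0.5726, -0.0026, 0.2018]
ee_rot: [-0.0, 1.0, 0.022, -0.0]
force: [-0.6, -0.4, 0.5]
grip_width: 0.001
grasp_force: 0.0
wrist
[197.4 195.9] area 1331 model 1572  tray mm [-54.3  -3.7]
[268.2 194.8] area 1300 model 1495  tray mm [-5.  -3.2]
[129.7 197.6] area 1307 model 1664  tray mm [-101.6   -4.6]
[275.1 268.9] area 1152 model 1367  tray mm [ -2.6 -58.4]
[146.5 277.1] area 1163 model 1454  tray mm [-97.7 -64.3]
top
side
[332.9 225.3] area 189 model 60  tray mm [-44.9  -5.4]
[310.  221.3] area 64 model 57  tray mm [-91.2 -66.5]
[236.  222.1] area 45 model 59  tray mm [-143.4 -291.6]
[320.  234.2] area 69 model 65  tray mm [  4.6 -61.1]
```

The stray is now about 55 mm off the row's line and clear. Next is the pusher.

```bash
python3 inch.py '0 .00475 -.0379 0 0;0 .00475 -.0379 0 0;0 .00475 -.0379 0 0;0 .00475 -.0379 0 0;0 .00475 -.0379 0 0;0 .00475 -.0379 0 0;0 0 0 0 .007;0 0 0 .034 0;0 0 0 .034 0;0 0 0 .034 0;0 0 0 .034 0;0 0 0 0 0;0 0 0 0 0'

```

```text
time: 11.17
position: [0.5885, 0.2261, 0.0648]
ee_rot: [0.0, 1.0, 0.022, -0.002]
force: [0.9, -0.4, 0.7]
grip_width: 0.006
grasp_force: 0.0
```

```bash
python3 inch.py '0 0 .002 0 0;0 0 .002 0 0;0 0 .002 0 0;0 0 .002 0 0;0 0 .002 0 0;0 0 .002 0 0;0 0 .002 0 0;0 0 .002 0 0;0 0 .002 0 0;0 0 .002 0 0;0 0 .002 0 0;0 0 .002 0 0'
python3 inch.py '0 0 .002 0 0;0 0 .002 0 0;0 0 .002 0 0;0 0 .002 0 0;0 0 .002 0 0;0 0 .002 0 0;0 0 .002 0 0;0 0 .002 0 0;0 0 .002 0 0;0 0 .002 0 0;0 0 .002 0 0;0 0 .002 0 0'
python3 - <<'E'
from fit import *
from rig import manip
d=manip.get_image("wrist");caps(d);pickle.dump(d,open("w6.pkl","wb"));cv2.imwrite("pics/w6.png",d["pixels"][:,:,::-1]);print(manip.sense()["force"])
E
```

```text
time: 12.17
position: [0.5903, 0.2026, 0.0657]
ee_rot: [-0.0, 1.0, 0.021, -0.0]
force: [0.7, 3.0, -0.5]
grip_width: 0.002
grasp_force: 1.3
time: 13.17
position: [0.5914, 0.1784, 0.0658]
ee_rot: [-0.0, 1.0, 0.021, 0.0]
force: [1.1, 4.4, -0.9]
grip_width: 0.005
grasp_force: 1.8
[601.4 309.2] area 3101 model 5440 edge tray mm [-37.5   4.5]
[499.6 317.6] area 3621 model 5007  tray mm [-77.3   1.3]
[460.9 433.4] area 146 model 4167  tray mm [-87.6 -54.9]
[ 1.67428624  1.85290769 -0.96874894]
```

View pics/w6.png

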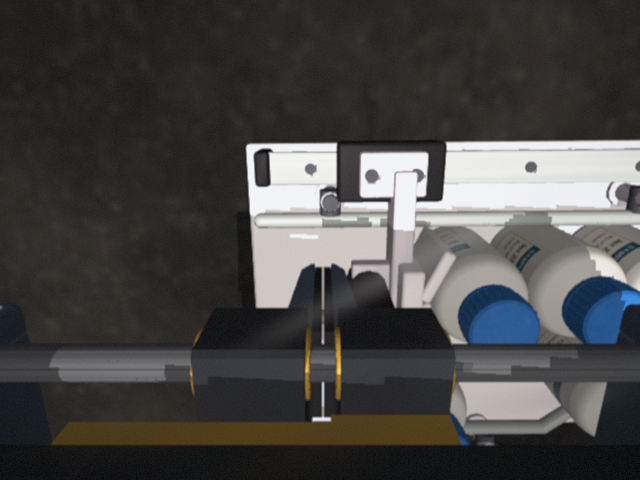

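The pusher's V is at the third bottle, and the caps at (500,315) and (600,310) are upright. The force is a few N, so I'll carry on.

```bash
python3 inch.py '0 0 .003 0 0;0 0 .003 0 0;0 0 .003 0 0;0 0 .003 0 0;0 0 .003 0 0;0 0 .003 0 0;0 0 .003 0 0;0 0 .003 0 0;0 0 .003 0 0;0 0 .003 0 0'
python3 inch.py '0 0 .003 0 0;0 0 .003 0 0;0 0 .003 0 0;0 0 .003 0 0;0 0 .003 0 0;0 0 .003 0 0;0 0 .003 0 0;0 0 .003 0 0;0 0 .003 0 0;0 0 .003 0 0'
python3 - <<'E'
from fit import *
from rig import manip
d=manip.get_image("side");cv2.imwrite("pics/s7.png",cv2.resize(d["pixels"][205:295,280:390,::-1],None,fx=7,fy=6.6667,interpolation=cv2.INTER_CUBIC));print(manip.sense()["force"])
E
```

```text
time: 14.05
position: [0.5927, 0.1484, 0.0658]
ee_rot: [-0.0, 1.0, 0.021, 0.0]
force: [2.0, 3.3, -0.7]
grip_width: -0.0
grasp_force: 2.0
time: 14.88
position: [0.5939, 0.1184, 0.0658]
ee_rot: [-0.0, 1.0, 0.021, 0.0]
force: [2.4, 4.5, 0.3]
grip_width: 0.0
grasp_force: 2.0
[0.60298007 0.44423776 1.00474996]
```

View pics/s7.png

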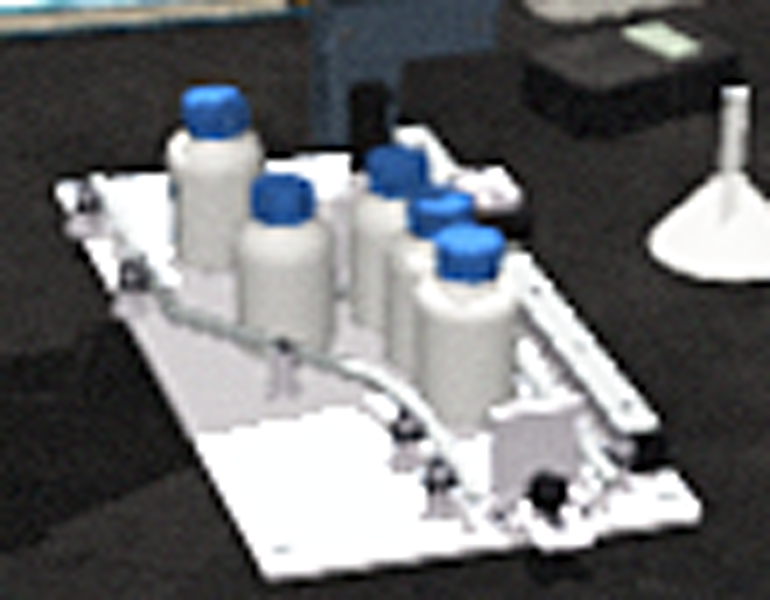

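The first bottle is in the lane mouth (cap 470,250), the row is closed up, and the stray (283,200) and waiting (216,110) bottles are standing in the side lane. I'll continue.

```bash
python3 inch.py '0 0 .003 0 0;0 0 .003 0 0;0 0 .003 0 0;0 0 .003 0 0;0 0 .003 0 0;0 0 .003 0 0;0 0 .003 0 0;0 0 .003 0 0;0 0 .003 0 0;0 0 .002 0 0'
python3 inch.py '0 0 .0015 0 0;0 0 .0015 0 0;0 0 .0015 0 0;0 0 .0015 0 0;0 0 .0015 0 0;0 0 .0015 0 0;0 0 .0015 0 0;0 0 .0015 0 0'
python3 - <<'E'
from fit import *
from rig import manip
d=manip.get_image("side");caps(d);print(manip.sense()["force"])
E
```

```text
time: 15.77
position: [0.5952, 0.0893, 0.0658]
ee_rot: [-0.0, 1.0, 0.021, 0.0]
force: [2.4, 3.9, 0.7]
grip_width: 0.004
grasp_force: 2.0
time: 16.43
position: [0.5956, 0.0776, 0.0657]
ee_rot: [-0.0, 1.0, 0.021, -0.0]
force: [2.5, 3.7, 0.6]
grip_width: 0.008
grasp_force: 2.0
[310.1 221.4] area 66 model 57  tray mm [-90.7 -66.3]
[236.1 222. ] area 45 model 59  tray mm [-143.8 -291.1]
[320.  234.4] area 65 model 65  tray mm [  6.1 -61.8]
[346.5 242.7] area 209 model 70  tray mm [77.1 -2.2]
[1.54942181 4.09037906 0.56521805]
```

```bash
cat > ok.py <<'E'
# exit 0 while the push force is still below the feeding level plus margin
from rig import manip
import sys
s=manip.sense();print(s["time"],s["position"].round(4),s["force"].round(1));sys.exit(s["force"][1]>6.5)
E
python3 inch.py '0 0 .001 0 0;0 0 .001 0 0;0 0 .001 0 0' >/dev/null; python3 ok.py && python3 inch.py '0 0 .0005 0 0;0 0 .0005 0 0;0 0 .0005 0 0' >/dev/null; python3 ok.py && python3 inch.py '0 0 .0005 0 0;0 0 .0005 0 0;0 0 .0005 0 0' >/dev/null; python3 ok.py && python3 inch.py '0 0 .0005 0 0;0 0 .0005 0 0;0 0 .0005 0 0' >/dev/null; python3 ok.py && python3 inch.py '0 0 .0005 0 0;0 0 .0005 0 0;0 0 .0005 0 0' >/dev/null; python3 ok.py && python3 inch.py '0 0 .0005 0 0;0 0 .0005 0 0;0 0 .0005 0 0' >/dev/null; python3 ok.py
```

```text
16.7333 [0.5957 0.0747 0.0657] [2.2 4.8 2. ]
16.7333 [0.5957 0.0747 0.0657] [2.2 4.8 2. ]
16.7333 [0.5957 0.0747 0.0657] [2.2 4.8 2. ]
16.7333 [0.5957 0.0747 0.0657] [2.2 4.8 2. ]
16.7333 [0.5957 0.0747 0.0657] [2.2 4.8 2. ]
16.7333 [0.5957 0.0747 0.0657] [2.2 4.8 2. ]False
False
False
False
False
False
```

```bash
sed -i 's/sys.exit(\(.*\))$/sys.exit(int(\1))/' ok.py
python3 inch.py '0 0 .0005 0 0;0 0 .0005 0 0;0 0 .0005 0 0' >/dev/null; python3 ok.py && python3 inch.py '0 0 .0005 0 0;0 0 .0005 0 0;0 0 .0005 0 0' >/dev/null && python3 ok.py && python3 inch.py '0 0 .0005 0 0;0 0 .0005 0 0;0 0 .0005 0 0' >/dev/null && python3 ok.py && python3 inch.py '0 0 .0005 0 0;0 0 .0005 0 0;0 0 .0005 0 0' >/dev/null && python3 ok.py && python3 inch.py '0 0 .0005 0 0;0 0 .0005 0 0;0 0 .0005 0 0' >/dev/null && python3 ok.py
```

```text
16.9833 [0.5957 0.0732 0.0657] [2.5 3.6 0.1]
17.2333 [0.5959 0.0717 0.0657] [1.9 4.2 1.1]
17.4833 [0.5959 0.0702 0.0657] [2.9 4.  0.9]
17.7333 [0.596  0.0687 0.0657] [ 1.3  4.3 -0.1]
17.9833 [0.5961 0.0672 0.0658] [1.7 4.8 0. ]
```

```bash
python3 inch.py '0 0 .0006 0 0;0 0 .0006 0 0;0 0 .0006 0 0' >/dev/null; python3 ok.py && python3 inch.py '0 0 .0005 0 0;0 0 .0005 0 0;0 0 .0005 0 0' >/dev/null && python3 ok.py && python3 inch.py '0 0 .0005 0 0;0 0 .0005 0 0;0 0 .0005 0 0' >/dev/null && python3 ok.py && python3 inch.py '0 0 .0005 0 0;0 0 .0005 0 0;0 0 .0005 0 0' >/dev/null && python3 ok.py && python3 inch.py '0 0 .0005 0 0;0 0 .0005 0 0;0 0 .0005 0 0' >/dev/null && python3 ok.py
```

```text
18.2333 [0.5962 0.0654 0.0658] [1.2 3.6 0. ]
18.4833 [0.5962 0.0639 0.0657] [ 2.5  4.6 -0.1]
18.7333 [0.5963 0.0624 0.0657] [ 2.7  4.3 -0.2]
18.9833 [0.5964 0.0609 0.0657] [2.3 3.5 0.2]
19.2333 [0.5965 0.0594 0.0657] [ 2.3  4.5 -0. ]
```

```bash
python3 inch.py '0 0 .0005 0 0;0 0 .0005 0 0;0 0 .0005 0 0' >/dev/null; python3 ok.py && python3 inch.py '0 0 .0005 0 0;0 0 .0005 0 0;0 0 .0005 0 0' >/dev/null && python3 ok.py && python3 inch.py '0 0 .0005 0 0;0 0 .0005 0 0;0 0 .0005 0 0' >/dev/null && python3 ok.py && python3 inch.py '0 0 .0005 0 0;0 0 .0005 0 0;0 0 .0005 0 0' >/dev/null && python3 ok.py && python3 inch.py '0 0 .0005 0 0;0 0 .0005 0 0;0 0 .0005 0 0' >/dev/null && python3 ok.py
```

```text
19.4833 [0.5965 0.0579 0.0657] [ 3.   4.4 -0.8]
19.7333 [0.5966 0.0564 0.0657] [2.3 3.7 0.5]
19.9833 [0.5966 0.0549 0.0657] [2.7 3.9 0.2]
20.2333 [0.5967 0.0534 0.0657] [2.6 5.7 0.7]
20.4833 [0.5968 0.0525 0.0658] [ 3.  14.8  0.2]
```

The force rose sharply to 14.8 N, which is the stop, and it stayed under the limit. I'll ease off, retreat and lift.

```bash
python3 inch.py '0 0 -.0005 0 0;0 0 -.0005 0 0;0 0 -.0005 0 0;0 0 -.002 0 0;0 0 -.01 0 0;0 0 -.02 0 0;0 0 0 -.03 0;0 0 0 -.039 0;0 0 0 -.039 0;0 0 -.03 -.02 0;0 0 -.04 0 0;0 0 -.04 0 0;0 0 0 0 0;0 0 0 0 0'
python3 - <<'E'
from fit import *
from rig import manip
d=manip.get_image("wrist");caps(d)
d=manip.get_image("side");caps(d)
cv2.imwrite("pics/s9.png",cv2.resize(d["pixels"][205:295,280:390,::-1],None,fx=7,fy=6.6667,interpolation=cv2.INTER_CUBIC))
E
```

```text
time: 21.65
position: [0.5898, 0.1972, 0.1936]
ee_rot: [0.0, 1.0, 0.023, -0.0]
force: [0.6, -0.3, 0.6]
grip_width: 0.008
grasp_force: 0.0
[623.7 232. ] area 1243 model 1818 edge tray mm [42.8 -2.1]
[547.1 306.6] area 1230 model 1522  tray mm [ -1.8 -59. ]
[415.9 301.4] area 450 model 1417  tray mm [-98.4 -54.1]
[310.2 221.4] area 65 model 58  tray mm [-90.3 -66.3]
[236.1 222. ] area 45 model 59  tray mm [-143.8 -291.1]
[320.1 234.3] area 67 model 65  tray mm [  5.6 -61.3]
[349.  246.3] area 217 model 73  tray mm [100.5  -2.5]
```

View pics/s9.png

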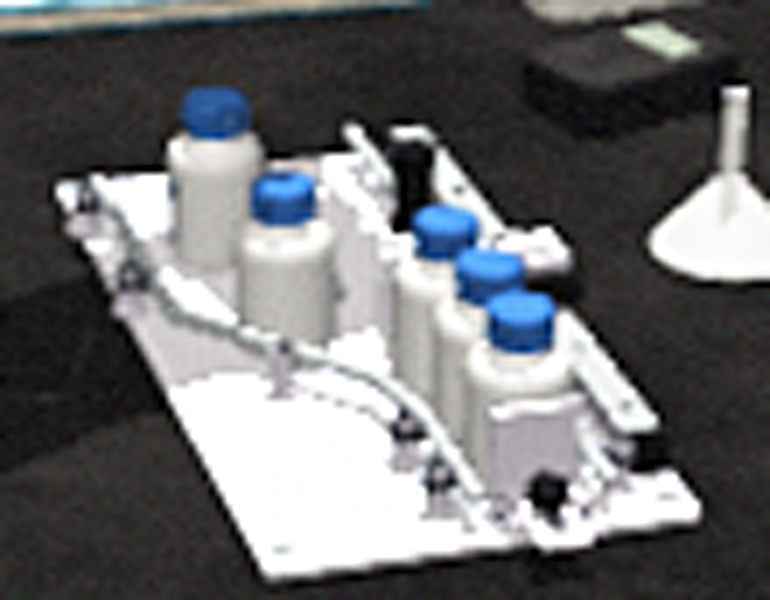

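The three row bottles stand closed up between the stop plate (535,440) and the pusher, whose post is at (410,185). The stray (283,200) and waiting (216,110) bottles stand in the side lane, and the robot is clear of everything.

```bash
python3 -c "
from rig import manip
print(manip.close_job())"
```

```text
the job is handed in; nothing more can be done
None
```

I nudged the stray back into the side lane, about 55 mm off the row's line, and fed the row until it met the stop at about 15 N. The pusher is up against the last bottle, all five bottles are standing, and the job was handed in at about 22 s.

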